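Start the plate shaker on the serology bench

ROBOT

A 6-joint arm with a two-finger parallel gripper is mounted at the origin on the work surface. World frame = base frame: x ahead of the robot, y to its left, z up, the work surface at z = 0. Lengths are in mm, angles in rad, forces in N, time in s.
With the tool pointing down it reaches from about 400 to 825 mm from the base axis. Payload 7 kg.
Tool frame: the origin (TCP) lies at the very end of the fingers, on their centre line; the grasp point (between the pads) lies 19 mm behind it; z points along the fingers, y is the line along which they close (so a half turn about z gives the same grasp; the last joint's range is limited). The gripper opens to 85 mm and grips with 20 to 120 N. Pads are 22 mm wide; open, the fingers measure 114 mm over their backs; the gripper's body (76 mm by 85 mm) begins 54 mm behind the grasp point. The pads swing forward as they close: fully open they stand 13 mm farther back than shut.
Start: joints at [-0.817, 0.359, 0.012, 0, -1.224, -0.288], TCP at [303.139, -603.077, 231.302] pointing down, gripper open.
Joint ranges: [-3.07, 3.07], [-1.43, 2.12], [-1.02, 1.25], [-3.03, 1.67], [-3.05, -0], [-3.03, 3.03]. Speed limits (rad/s): [2.39, 2.39, 3.01, 3.14, 3.14, 3.14].

INTERFACE

Orientations are given as a unit quaternion [w, x, y, z].
In Python, from workcell import bot gives the robot as it stands. The module is installed in compiled form; this text tells all that it offers. Calls block until the motion is done:
- bot.move_to(position, orientation): joint-space move of the TCP to a pose.
- bot.movel(position, v=150, frame=None): straight line of the TCP; frame=None keeps the orientation; v is the mean speed in mm/s.
- bot.goto_joints(angles): joint-space move.
- bot.release() and bot.clamp(): open the fingers fully, or close them until they stop; the grip force is fixed at half the most.
- bot.hold(seconds).
- bot.inverse_kinematics(position, orientation): joint angles nearest the present ones, or None.
- bot.sense(): the state.
- bot.snapshot(name): name is "scene" or "side" or "wrist"; returns the picture (384x512x3 uint8, red, green, blue); there is no depth.
- bot.calibration(name): a dict with "mtx" (3x3 intrinsics, pixels), "rvec" (rotation vector, rad) and "tvec" (3), from world to camera coordinates, as OpenCV has them; the wrist camera has in their place "mount" (4x4, takes a point from camera to tool coordinates, whose origin is the TCP and whose axes are the flange's). Camera axes: x right, y down, z forward; pixel columns grow to the right and rows downward; lengths in mm; the calibration is good to about 2 mm. A picture is of the moment at which its call begins: read the wrist's pose just before it. calibration takes no time and is no camera call.
A pose or a line that the arm cannot do raises bot.PlanningError and nothing moves.
- bot.sign_off(): hands the job in; it is judged then, once.
The state is a dict: "clock": time; "qpos": joint angles; "joint_velocities": joint speeds; "effort": joint torques, N m; "position": TCP position; "tool_rot": TCP orientation; "wrist_force": force on the tool from outside, world axes, zero at the start; "torque": the same for the moment, N m; "width": finger opening in mm; "gripper_force": force on a finger pad.
Only numpy, scipy, OpenCV 4.12 (cv2) and the standard library are available. Lean on these libraries where they do the work, as an engineer would, in place of code of your own. Each camera call takes 0.05 s, during which the arm holds its last target. There are 200 camera calls.

TASK

The test plate is loaded, so start the shaker: push its hinged clear lid down until it is fully shut, switch the power on by pressing the raised, white-marked far end of the black rocker fully in, press in the blue fast-speed key so that it stays down, and then press the green start key and let it come back up, in that order. Only press and push with the fingertips: leave the white and red keys alone, do not pick up or shift anything on the bench or the plate in the shaker, and finish clear of everything.

Things in the scene. Friction and masses are not known exactly. Their poses are not given: they have to be found in the camera images.
- shaker: Fixed bench-top plate shaker, white shell, 285 (x) x 280 (y) mm, origin at the centre of its footprint at bench height. Its +x points away from the robot, from the console to the lid's hinge, +y to the left seen from the robot, z up. A grey sloping console lies on the robot's side; behind it is the plate chamber, covered by the lid.
- console (a point): Middle of the console's flat face. The face is tilted 0.35 rad about the shaker's y: 44 mm high at the front edge, 75 mm at the back (85 mm farther), facing up and to the robot; outward normal (-0.343, 0, 0.939) in the shaker's frame. One row across it, left to right: black rocker, white, blue, green, red key, centres 47 to 58 mm apart.
- lid (a joint): Opening angle of the clear lid in rad: 0 fully shut, starts 0.6 to 0.95. It turns about the shaker's y axis at point lid_hinge; when it opens, its free edge (robot's side) rises. A stiff hinge keeps it where it is left; pushing it down at the strip takes about 8 N when wide open, 2 N near shut.
- lid_strip (a point): Middle of the outer (upper when shut) face of the blue grip strip, 30 mm wide, 268 mm long, along the lid's free edge: push down here. Moves with the lid. Measured from the hinge axis in the lid's frame it is 180 mm along the lid and 49 mm above it. When shut it is 125 mm above the bench, and the lid's front face is 15 mm nearer the robot.
- lid_hinge (a point): Middle of the lid's hinge axis, 76 mm above the bench, at x = 0.135 in the shaker's frame.
- rocker (a joint): Angle of the black power rocker in rad: 0 off, 0.36 on (pressed fully in); stays where it is left; about 4 N on its raised end moves it.
- rocker_on (a point): Middle of the upper face of the rocker's raised half, the one farther from the robot, marked with a white bar: press here, along the console's inward normal. The cap is 22 mm wide, 36 mm long up the slope, pivot at its middle; this point is 12 mm up the slope from the pivot, about 10 mm proud of the console when off and 5 mm when on.
- blue_key (a joint): Travel of the blue fast-speed key in m: 0 up, 0.005 fully in, into the console along its inward normal. Latching: it stays where it is pushed; needs about 4 N.
- blue_key_top (a point): Centre of the top face of the blue key, 20 x 20 mm, 8 mm proud of the console when up, 3 mm when in.
- green_key (a joint): Travel of the green start key in m: 0 up, 0.005 fully in. Sprung: comes back up when released; 2 N starts it, 4.5 N is fully in.
- green_key_top (a point): Centre of the top face of the green key, 20 x 20 mm, 8 mm proud of the console when up.
- white_key (a joint): Travel of the white slow-speed key in m (as the blue one): to stay at 0.
- red_key (a joint): Travel of the red stop key in m (as the green one): to stay at 0.
- test_plate: Loose glass plate with 15 pink spots, 105 x 150 x 4 mm, lying on the carrier inside the shaker under the lid; origin under its centre.
- amber_bottle: Loose small amber reagent bottle, 38 mm across, 85 mm tall, standing beside the shaker; origin under its centre.
- green_bottle: Loose small green reagent bottle, 42 mm across, 78 mm tall, standing beside the shaker; origin under its centre.
- stick_tub: Loose open clear tub of wooden mixing sticks, 90 mm across, about 60 mm tall with its sticks, beside the shaker; origin under its centre.
- red_cover: Loose red tub cover, disc 112 mm across, 8 mm thick, flat on the bench in front of the console; origin under its centre.
- blue_cap: Loose blue ring cap, 40 mm across, 12 mm tall, on the bench left of the console; origin under its centre.
- pipette: Loose white and blue pipette lying on the bench in front of the console, 205 mm long, about 25 mm thick, its axis along its own x; origin under its middle.

How it is judged:
By the outcome, as a careful person would: the job done as asked, in the order asked, and still so for the second after the job is handed in, with the robot touching nothing.
It also fails if it takes over 48 s, if anything falls off the work surface, if the arm or the gripper's body presses on something with over 40 N, if the wrist force passes 120 N, or if a joint passes its speed limit or range.

## Working session

There is one attempt and no reset: what is moved stays moved. The work goes in short steps, each a Python script; the robot and the scene stay as the last script left them, time stands still between calls to the robot, and variables do not carry over. Pictures are saved under pics/ and viewed, at most 10 in all, crops included, and the job is handed in when it is done.

```bash
mkdir -p pics
python3 - <<'E'
from workcell import bot
import cv2,numpy as np
for n in("scene","side"):
    im=bot.snapshot(n); cv2.imwrite(f"pics/{n}0.png",im[:,:,::-1])
    c=bot.calibration(n); R=cv2.Rodrigues(np.array(c["rvec"],float))[0]; print(n,c["mtx"],-R.T@np.array(c["tvec"]).ravel(),R[2])
print(bot.calibration("wrist")); print(bot.sense())
E
```

```text
scene [[420.38599508   0.         257.25557778]
 [  0.         420.38599508 195.54215266]
 [  0.           0.           1.        ]] [795.39169857 609.97958613 768.31650295] [-0.27223763 -0.63793894 -0.72036142]
side [[493.10063828   0.         256.97546417]
 [  0.         493.10063828 192.75547563]
 [  0.           0.           1.        ]] [-133.62755684  749.38117102  776.18680284] [ 0.57587379 -0.59916102 -0.55621529]
{'mtx': array([[327.03791465,   0.        , 260.64916513],
       [  0.        , 327.03791465, 194.35973136],
       [  0.        ,   0.        ,   1.        ]]), 'mount': array([[-3.73404906e-04, -9.45726051e-01, -3.24964763e-01,
         8.37830636e+01],
       [ 9.99999691e-01, -1.28331264e-04, -7.75587385e-04,
         3.61569713e-01],
       [ 6.91790056e-04, -3.24964952e-01,  9.45725807e-01,
        -1.42560072e+02],
       [ 0.00000000e+00,  0.00000000e+00,  0.00000000e+00,
         1.00000000e+00]])}
{'clock': 0.1, 'qpos': array([-8.16877499e-01,  3.59344213e-01,  1.11237960e-02, -3.00606918e-04,
       -1.22412022e+00, -2.88114005e-01]), 'joint_velocities': array([-4.98275699e-04,  3.96899014e-04,  1.40655029e-03,  3.16672265e-03,
        4.93337927e-04, -5.94519240e-05]), 'effort': array([-6.73061586e-04, -5.84765625e+01,  2.94108921e+01,  6.95455089e+00,
       -3.18018880e-03, -5.53159694e-06]), 'position': array([ 302.94526349, -602.69490387,  230.42847596]), 'tool_rot': array([-2.61779968e-04, -2.30752672e-01,  9.73012121e-01,  7.40047275e-04]), 'wrist_force': array([-0.62752085,  0.41049734,  0.59355954]), 'torque': array([-0.04661891,  0.0181604 ,  0.02739493]), 'gripper_force': 0.0, 'width': 85.43569629662525}
```

View pics/scene0.png

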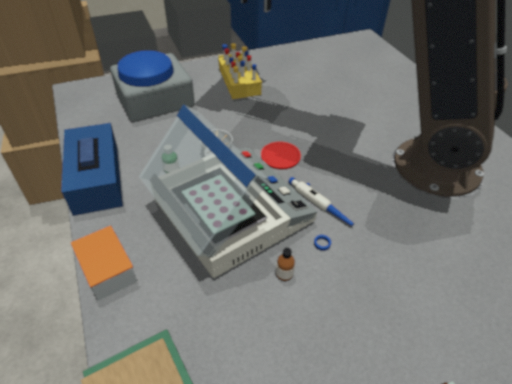

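View pics/side0.png

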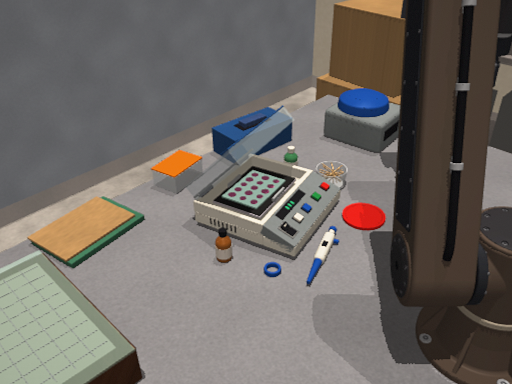

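The scene view shows the open lid, with its blue strip running (185,110) to (255,180). The keys are red (246,155), green (259,166), blue (273,180), white (285,190) and rocker (297,204). In the side view the same keys are at (324,186), (316,196), (307,208), (297,217) and (288,227).

```bash
cat > h.py <<'E'
from workcell import bot
import cv2,numpy as np
from scipy.spatial.transform import Rotation as Ro
def cam(n,s=None):
    c=bot.calibration(n)
    if n!="wrist":
        R=cv2.Rodrigues(np.array(c["rvec"],float))[0]; return c["mtx"],R,np.array(c["tvec"]).ravel()
    T=np.eye(4);T[:3,:3]=Ro.from_quat(np.roll(s["tool_rot"],-1)).as_matrix();T[:3,3]=s["position"]
    M=np.linalg.inv(T@c["mount"]); return c["mtx"],M[:3,:3],M[:3,3]
def tri(obs):  # [(cam,(u,v))...] -> point, ray residual
    A=np.zeros((3,3));b=np.zeros(3);L=[]
    for (K,R,t),p in obs:
        d=R.T@np.linalg.solve(K,[p[0],p[1],1]);d/=np.linalg.norm(d);o=-R.T@t
        P=np.eye(3)-np.outer(d,d);A+=P;b+=P@o;L.append((P,o))
    x=np.linalg.solve(A,b);return x,[np.linalg.norm(P@(x-o)) for P,o in L]
def plane(c,p,n,d): # ray with n.x=d
    K,R,t=c;o=-R.T@t;r=R.T@np.linalg.solve(K,[p[0],p[1],1]);return o+r*(d-n@o)/(n@r)
def masks(im):
    h=cv2.cvtColor(im,cv2.COLOR_RGB2HSV);H,S,V=[h[...,i].astype(int) for i in range(3)]
    return dict(red=(S>150)&(V>90)&((H<8)|(H>172)),green=(S>110)&(V>50)&(H>45)&(H<85),blue=(S>130)&(V>60)&(H>100)&(H<125))
def blobs(m,a=8):
    n,l,st,c=cv2.connectedComponentsWithStats(m.astype(np.uint8))
    return [(c[i],st[i,4],st[i,:4]) for i in range(1,n) if st[i,4]>=a]
E
python3 - <<'E'
from h import *
ap=dict(scene=dict(red=(246,155),green=(259,166),blue=(273,180)),side=dict(red=(324,186),green=(316,196),blue=(307,208)))
X={};obs={k:[] for k in ("red","green","blue")}
for n in ap:
    im=cv2.imread(f"pics/{n}0.png")[:,:,::-1];m=masks(np.ascontiguousarray(im))
    for k in ap[n]:
        b=min(blobs(m[k],6),key=lambda b:np.hypot(*(b[0]-ap[n][k])));print(n,k,b[0].round(1),b[1]);obs[k].append((cam(n),b[0]))
for k in obs: X[k],r=tri(obs[k]);print(k,X[k].round(1),np.round(r,1))
print(tri([(cam("scene"),(297,204)),(cam("side"),(288,227))]))
y=X["red"]-X["blue"];print("yaw y",np.degrees(np.arctan2(*(-y[:2])[::-1]))-90, np.linalg.norm(y))
E
```

```text
scene red [246.3 153.8] 23
scene green [258.7 165.8] 23
scene blue [272.1 179.2] 32
side red [324.4 185.5] 45
side green [316.  195.8] 49
side blue [306.2 207.1] 55
red [ 498.2 -166.4   60.8] [0.7 0.7]
green [ 485.2 -113.1   60.1] [0.9 0.9]
blue [472.8 -57.2  59.7] [1. 1.]
(array([451.92210386,  38.31023873,  61.03860082]), [np.float64(2.340970066252482), np.float64(2.340970066252419)])
yaw y 13.12295781954468 112.15779176654176
```

```bash
cat >> h.py <<'E'
YAW=np.radians(13.1)
def quat(tilt,yaw=None): # tilt>0: tool body leans to the robot; tool x to the robot
    y=YAW if yaw is None else yaw
    xs=np.array([np.cos(y),np.sin(y),0]);ys=np.array([-np.sin(y),np.cos(y),0]);up=np.array([0,0,1.])
    z=np.sin(tilt)*xs-np.cos(tilt)*up
    R=np.c_[np.cross(ys,z),ys,z]; return np.roll(Ro.from_matrix(R).as_quat(),1)
E
python3 - <<'E'
from h import *
import pickle
bot.clamp()
xs=np.array([np.cos(YAW),np.sin(YAW),0]);ys=np.array([-np.sin(YAW),np.cos(YAW),0])
P=np.array([473,-57,0.])
out=[]
for i,(dx,dy,z,t) in enumerate([(-10,-40,180,0),(-10,50,180,0)]):
    bot.move_to(P+dx*xs+dy*ys+[0,0,z],quat(t)); bot.hold(.2)
    s=bot.sense();im=bot.snapshot("wrist");cv2.imwrite(f"pics/w{i}.png",im[:,:,::-1]);out.append((s,im))
    print(s["clock"],s["position"],s["width"])
pickle.dump(out,open("w.pkl","wb"))
cv2.imwrite("pics/w01.png",np.hstack([cv2.imread("pics/w0.png")[:,56:456],cv2.imread("pics/w1.png")[:,56:456]]))
E
```

```text
3.0 [472.35565434 -98.74502805 179.93800586] -0.03870696039518453
3.7 [452.07142077 -11.18659732 179.93259788] 0.29218501098169813
```

View pics/w01.png

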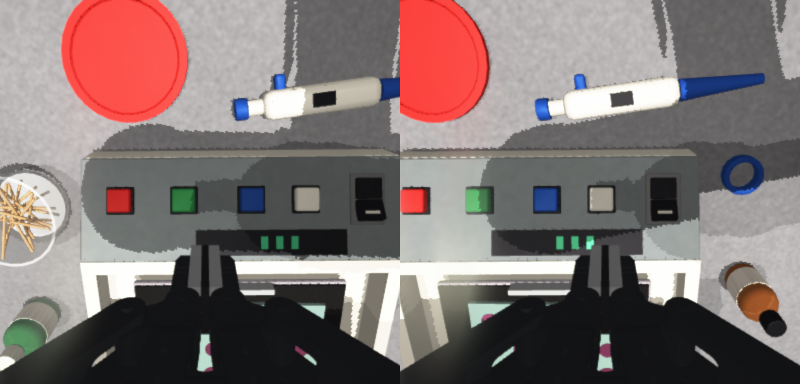

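The wrist views (left offset +56 px, right −344 px) show the key row at v≈198. Left view: red u≈120, green 184, blue 252, white 306, rocker 369. The rocker's white bar is on its far end at v≈211.

```bash
cat > m.py <<'E'
from h import *
import pickle
D=pickle.load(open("w.pkl","rb"))
ap=[dict(red=(176,200),green=(240,200),blue=(308,200),white=(362,200),bar=(427,212)),dict(green=(135,200),blue=(202,200),white=(257,200),bar=(321,212))]
obs={k:[] for k in ap[0]}
for (s,im),a in zip(D,ap):
    m=masks(im);g=im.astype(int)
    h=cv2.cvtColor(im,cv2.COLOR_RGB2HSV)
    m["green"]=(h[...,0]>45)&(h[...,0]<85)&(h[...,1]>90)
    for k,p in a.items():
        if k in m: mm=m[k]
        else: mm=g.min(2)>140
        w=np.zeros(mm.shape,bool);r=20 if k!="bar" else 11;w[p[1]-r:p[1]+r,p[0]-r:p[0]+r]=1
        b=max(blobs(mm&w,4),key=lambda b:b[1]);print(k,b[0].round(1),b[1],b[2])
        obs[k].append((cam("wrist",s),b[0]))
X={}
for k in obs:
    if len(obs[k])>1: X[k],r=tri(obs[k]);print(k,X[k].round(1),np.round(r,2))
y=X["bar"][:2]-X["green"][:2]
for a,b in(("white","green"),("white","blue"),("blue","green")):
    d=X[a]-X[b];print(a,b,np.degrees(np.arctan2(-d[0],d[1])).round(2),np.linalg.norm(d).round(1))
n=np.array([-.343*np.cos(YAW),-.343*np.sin(YAW),.939])
# red on the plane of the key tops
d=np.mean([n@X[k] for k in("white","blue","green")]);X["red"]=plane(*obs["red"][0],n,d);print("red",X["red"].round(1))
print({k:(n@v-d).round(1) for k,v in X.items()})
E
python3 m.py
cat > r.py <<'E'
import cv2,numpy as np
a=cv2.imread("pics/w0.png")[165:230,395:460];b=cv2.imread("pics/w1.png")[165:230,290:355]
s=cv2.imread("pics/scene0.png")[95:195,130:270]
k=lambda x:cv2.resize(x,(390,390),interpolation=cv2.INTER_NEAREST)
cv2.imwrite("pics/r.png",np.clip(np.hstack([k(a),k(b)]).astype(float)*2,0,255))
E
python3 r.py
```

```text
red [174.4 200.5] 569 [163 189  24  24]
green [239.1 199.5] 585 [227 188  25  24]
blue [307.5 199. ] 546 [296 188  24  23]
white [357.6 197.9] 56 [355 190   6  18]Traceback (most recent call last):
  File "m.py", line 14, in <module>
    b=max(blobs(mm&w,4),key=lambda b:b[1]);print(k,b[0].round(1),b[1],b[2])
ValueError: max() iterable argument is empty
[ WARN:0@0.038] global loadsave.cpp:1063 imwrite_ Unsupported depth image for selected encoder is fallbacked to CV_8U.
```

View pics/r.png

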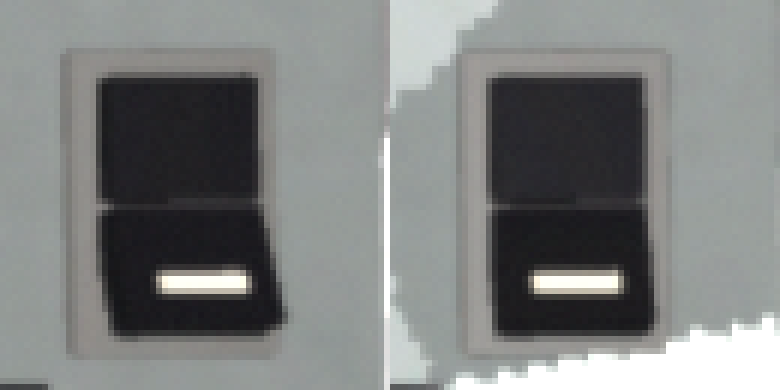

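The crops show the rocker's far half raised. Its bar centre is at about (429,211.8) in view 0 and (321,211.8) in view 1. The white key and bar need Otsu thresholds.

```bash
python3 - <<'E'
s=open("m.py").read()
s=s.replace("        else: mm=g.min(2)>140\n","        else: mm=None\n")
s=s.replace("w=np.zeros(mm.shape,bool)","w=np.zeros(im.shape[:2],bool)")
s=s.replace("        b=max(","""        if mm is None:
            q=g.min(2)[p[1]-r:p[1]+r,p[0]-r:p[0]+r].astype(np.uint8)
            mm=g.min(2)>(cv2.threshold(q,0,255,cv2.THRESH_OTSU)[0] if k=="bar" else cv2.threshold(q,0,255,cv2.THRESH_OTSU)[0])
        b=max(""")
open("m.py","w").write(s)
E
python3 m.py
```

```text
red [174.4 200.5] 569 [163 189  24  24]
green [239.1 199.5] 585 [227 188  25  24]
blue [307.5 199. ] 546 [296 188  24  23]
white [363.1 199. ] 531 [352 188  24  23]
bar [428.6 211.5] 61 [421 210  16   4]
green [133.7 200. ] 540 [122 189  25  23]
blue [201.5 199.5] 570 [190 188  24  24]
white [257.  198.9] 523 [246 188  23  23]
bar [320.6 211.5] 59 [313 210  16   4]
green [ 487.2 -114.    60.5] [0.21 0.21]
blue [473.3 -57.6  61.7] [0.17 0.17]
white [462.3 -11.9  61.9] [0.03 0.03]
bar [458.4  41.7  69.6] [0.02 0.02]
white green 13.71 105.1
white blue 13.49 47.0
blue green 13.9 58.1
red [ 499.8 -167.4   61.7]
{'green': np.float64(-1.0), 'blue': np.float64(0.3), 'white': np.float64(0.7), 'bar': np.float64(5.0), 'red': np.float64(-0.0)}
```

```bash
sed -i 's/radians(13.1)/radians(13.7)/' h.py
python3 - <<'E'
from h import *
import pickle
D=pickle.load(open("w.pkl","rb"));c0=cam("wrist",D[0][0]);c1=cam("wrist",D[1][0])
xs=np.array([np.cos(YAW),np.sin(YAW),0]);ys=np.array([-np.sin(YAW),np.cos(YAW),0]);up=np.array([0,0,1.])
# edge v positions via strongest vertical gradient
for (s,im),c,us in((D[0],c0,(150,170,270,330)),(D[1],c1,(80,100,160,340))):
    g=cv2.GaussianBlur(cv2.cvtColor(im,cv2.COLOR_RGB2GRAY),(5,1),0).astype(float)
    for u in us:
        d=np.diff(g[:,u]);f=142+np.argsort(-abs(d[142:172]))[:3];b=250+np.argsort(-abs(d[250:275]))[:2]
        F=plane(c,(u,159),up,44);print(u,"front v",f,"back v",b,[ (plane(c,(u,v+1),up,44)@xs).round(1) for v in f],[ (plane(c,(u,v+1),up,75)@xs).round(1) for v in b])
    d=abs(np.diff(g[180:240],axis=1).mean(0));print("side edges u",np.argsort(-d[:])[:14])
n=-.343*xs+.939*up
for k,X in dict(g=(487.2,-114,60.5),b=(473.3,-57.6,61.7),w=(462.3,-11.9,61.9),bar=(458.4,41.7,69.6)).items():print(k,np.array(X)@xs,np.array(X)@ys)
e0=plane(c0,(138,199),n,n@[473.3,-57.6,61.7]-8);e1=plane(c1,(353,199),n,n@[473.3,-57.6,61.7]-8);print("edges y",e0@ys,e1@ys)
im=cv2.imread("pics/scene0.png")[:,:,::-1].copy();m=masks(im)["blue"]
w=np.zeros(m.shape,bool);w[100:190,170:265]=1
bl=sorted(blobs(m&w,20),key=lambda b:-b[1]);print(bl[:3])
l=cv2.connectedComponents((m&w).astype(np.uint8))[1];cx=bl[0]
lab=l[m&w];lab=np.bincount(lab).argmax();q=np.argwhere(l==lab)[:,::-1].astype(np.float32)
print(cv2.minAreaRect(q),cv2.boxPoints(cv2.minAreaRect(q)))
cs=cam("scene");ym=(e0@ys+e1@ys)/2
bx=cv2.boxPoints(cv2.minAreaRect(q))
for p in bx:
  for sg in(-1,1):
    X=plane(cs,p,ys,ym+sg*134);print(p,sg,"x",(X@xs).round(1),"z",X[2].round(1))
X=plane(cs,bl[0][0],ys,ym);print("mid",X@xs,X[2])
E
```

```text
150 front v [149 157 148] back v [262 261] [np.float64(405.9), np.float64(412.9), np.float64(405.1)] [np.float64(498.2), np.float64(497.3)]
170 front v [157 150 151] back v [261 262] [np.float64(413.1), np.float64(407.0), np.float64(407.9)] [np.float64(497.5), np.float64(498.4)]
270 front v [156 149 150] back v [259 258] [np.float64(413.3), np.float64(407.1), np.float64(408.0)] [np.float64(496.5), np.float64(495.5)]
330 front v [156 149 145] back v [273 254] [np.float64(413.9), np.float64(407.7), np.float64(404.3)] [np.float64(511.0), np.float64(492.2)]
side edges u [459 458 460 457 189 350 190 411 410 225 292 351  60 120]
80 front v [147 156 157] back v [262 261] [np.float64(404.5), np.float64(412.4), np.float64(413.2)] [np.float64(498.6), np.float64(497.6)]
100 front v [148 156 157] back v [274 261] [np.float64(405.6), np.float64(412.6), np.float64(413.4)] [np.float64(510.7), np.float64(497.8)]
160 front v [143 150 157] back v [255 261] [np.float64(401.9), np.float64(407.9), np.float64(414.0)] [np.float64(492.5), np.float64(498.4)]
340 front v [155 148 142] back v [272 259] [np.flo
[... 166 characters left out ...]
.3391826113726 -226.14414444290108
b 446.1923212815063 -168.05672384472174
w 446.328784236731 -121.0517094541075
bar 455.2342672978573 -68.05300785257775
edges y -315.0271316598742 -37.57721296278358
[(array([216.19491525, 146.38813559]), np.int32(1180), array([178, 106,  76,  80], dtype=int32))]
((215.0, 145.0), (100.40916442871094, 12.727920532226562), 45.0) [[175. 114.]
 [184. 105.]
 [255. 176.]
 [246. 185.]]
[175. 114.] -1 x 611.0 z 231.3
[175. 114.] 1 x 725.8 z 432.7
[184. 105.] -1 x 587.2 z 245.3
[184. 105.] 1 x 711.0 z 441.5
[255. 176.] -1 x 392.6 z -70.9
[255. 176.] 1 x 589.3 z 243.9
[246. 185.] -1 x 424.3 z -89.8
[246. 185.] 1 x 609.2 z 232.1
mid 589.9960932717794 222.24225540580437
```

```bash
cat >> h.py <<'E'
xs=np.array([np.cos(YAW),np.sin(YAW),0]);ys=np.array([-np.sin(YAW),np.cos(YAW),0]);up=np.array([0,0,1.])
HX,HZ,YM=691.,76.,-176.3
def W(x,y,z): return x*xs+y*ys+z*up
def lidpose(a,off=0):  # TCP pose with the robot-side tip corner on the strip's middle, off = gap along its normal
    t=-0.35*max(a,0)/.787
    x=HX-180*np.cos(a)+(49+off)*np.sin(a); z=HZ+180*np.sin(a)+(49+off)*np.cos(a)
    tx=-np.cos(t)*xs-np.sin(t)*up
    k=np.clip((a+t)/.15,0,1)
    return W(x,YM,z)-11*k*tx, quat(t)
E
python3 - <<'E'
from h import *
for a,o in((.8,45),(.8,0),(.4,0),(0,0),(-.02,0)):
    p,q=lidpose(a,o);print(a,o,p.round(),bot.inverse_kinematics(p,q))
print(bot.sense()["position"])
bot.movel([400,-40,330],v=250)
p,q=lidpose(.8,60);bot.move_to(p,q);s=bot.sense();print(s["clock"],s["position"],s["wrist_force"])
im=bot.snapshot("scene");im2=bot.snapshot("side");cv2.imwrite("pics/lid.png",np.hstack([cv2.resize(im[80:280,100:320],(400,364)),cv2.resize(im2[60:260,160:380],(400,364))])[:,:,::-1])
E
```

```text
0.8 45 [667. -19. 267.] [ 0.25919352  0.55250763  0.3508558  -0.00707894 -1.7248563  -1.5907086 ]
0.8 0 [635. -27. 235.] [ 0.26007231  0.51179054  0.21264882 -0.00731285 -1.62736281 -1.59085956]
0.4 0 [581. -40. 189.] [ 0.26415117  0.3433786  -0.12140299 -0.00461954 -1.28385375 -1.59413494]
0 0 [538. -50. 125.] [ 0.26960795  0.23514229 -0.42842238  0.         -0.90723166 -1.60129417]
-0.02 0 [537. -50. 121.] [ 0.26966501  0.23786257 -0.43456617  0.         -0.89836759 -1.60135123]
[452.07430107 -11.24660998 179.9170989 ]
5.6583 [676.99887015 -16.4032014  277.64447883] [ 1.05956539 -1.20834386  1.28636796]
```

View pics/lid.png

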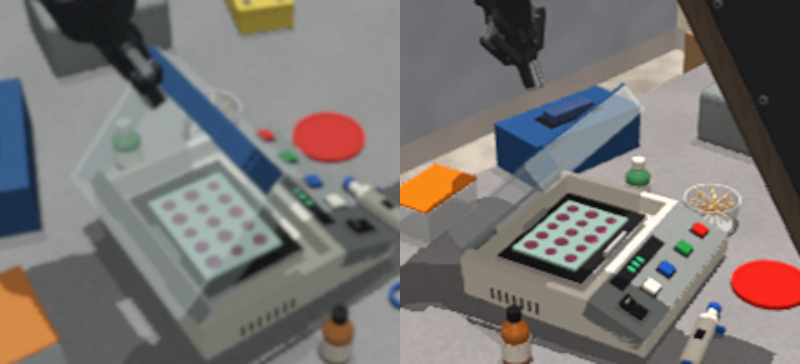

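The scene crop shows the closed tips above the lid, near the strip (about (157,100)). Nothing is disturbed, so I'm closing the lid along its arc with force checks.

Run:
```python
from h import *
f0=bot.sense()["wrist_force"]
def step(a,o,v):
    p,q=lidpose(a,o);bot.movel(p,v=v,frame=q);s=bot.sense();f=s["wrist_force"]-f0
    print(a,o,round(s["clock"],2),"err",np.round(s["position"]-p,1),"F",f.round(1));return np.linalg.norm(f)
step(.8,12,120)
for o in (4,-6): step(.8,o,60)
a=.8
while a>.05:
    a-=.09
    if step(a,-2,90)>30: break
```

```text
0.8 12 6.31 err [0.2 0.  1.8] F [0.7 1.1 0.3]
0.8 4 6.59 err [0.2 0.1 0.2] F [1.3 1.4 0.2]
0.8 -6 6.91 err [-0.1 -0.  -0. ] F [-0.1  0.2  0.4]
0.7100000000000001 -2 7.2 err [-0.3 -0.1  0.7] F [0.4 0.9 0.3]
0.6200000000000001 -2 7.53 err [ 0.  -0.   0.4] F [ 0.6  0.3 -0.5]
0.5300000000000001 -2 7.87 err [ 0.2 -0.   0.3] F [ 1.6  0.7 -0.5]
0.44000000000000017 -2 8.2 err [0.2 0.  0.4] F [ 1.8  2.  -0.7]
0.3500000000000002 -2 8.53 err [ 0.3 -0.   0.4] F [ 1.6  0.7 -0.2]
0.26000000000000023 -2 8.87 err [ 0.3 -0.   0.5] F [1.2 1.1 0.5]
0.17000000000000023 -2 9.22 err [ 0.3 -0.   0.5] F [1.3 0.8 0.8]
0.08000000000000024 -2 9.57 err [ 0.4 -0.   0.5] F [ 1.9  0.9 -0.2]
-0.009999999999999759 -2 9.92 err [4.5 0.8 3.8] F [ 2.3  2.5 15.2]
```

Run:
```python
from h import *
s=bot.sense();print(s["position"],s["wrist_force"],s["clock"],s["position"]@xs,s["position"]@ys)
im=bot.snapshot("scene");im2=bot.snapshot("side");cv2.imwrite("pics/lid2.png",np.hstack([cv2.resize(im[80:280,100:320],(400,364)),cv2.resize(im2[60:260,160:380],(400,364))])[:,:,::-1])
```

```text
[542.24902271 -49.58393298 124.98135868] [ 1.32609573  1.6679575  15.41573604] 9.9167 515.0781940718366 -176.59847969450593
```

View pics/lid2.png

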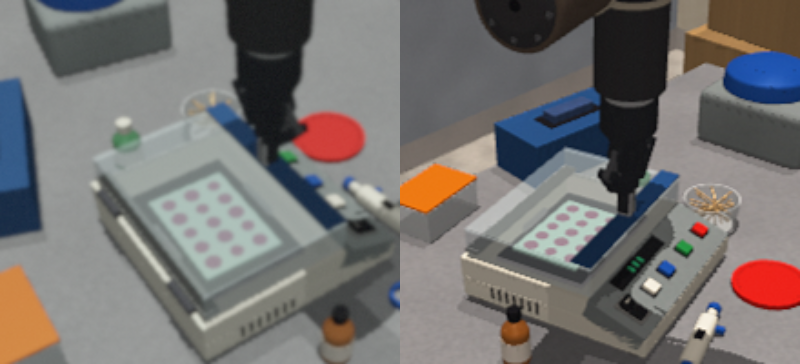

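The lid now lies flat and the tips rest on the strip at z=125, which is the shut height. I'll press a little more to confirm the stop, then press the rocker.

```bash
cat >> h.py <<'E'
N=-.343*xs+.939*up
def con(s,h,y): return W(446.8+s*.939-(h-8)*.343,y,64+s*.343+(h-8)*.939)
def press(s,y,h0,hmin,F,step=1.0,v=40):
    f0=bot.sense()["wrist_force"]@N;h=h0;out=[]
    while h>hmin:
        h-=step;bot.movel(con(s,h,y),v=v);st=bot.sense();f=st["wrist_force"]@N-f0
        out.append((round(h,1),round((st["position"]-con(s,0,y))@N,2),round(f,1)))
        if f>F: break
    print("clock",round(st["clock"],2),out,"lat",((st["position"]-con(s,h,y))@xs).round(1),((st["position"]-con(s,h,y))@ys).round(1))
E
python3 - <<'E'
from h import *
p=bot.sense()["position"]
t,_=lidpose(-.01,-6)
bot.movel(t,v=40);s=bot.sense();print(s["position"],s["wrist_force"])
bot.movel(W(530,YM,190),v=200)
bot.move_to(con(13,110,-68),quat(.17));s=bot.sense();print(s["clock"],s["wrist_force"])
im=bot.snapshot("wrist");cv2.imwrite("pics/w3.png",im[:,:,::-1])
bot.movel(con(13,18,-68),v=150)
press(13,-68,18,-2,14)
bot.movel(con(13,45,-68),v=150)
s=bot.sense();im=bot.snapshot("wrist");cv2.imwrite("pics/w4.png",im[:,:,::-1]);print(s["clock"])
E
```

```text
[542.3664895  -49.71611743 124.65098966] [-13.82996073   6.46483739  49.81811259]
11.4583 [0.88848343 0.23789687 0.04403259]
clock 15.53 [(17.0, np.float64(17.59), np.float64(-0.3)), (16.0, np.float64(16.17), np.float64(0.2)), (15.0, np.float64(14.94), np.float64(0.4)), (14.0, np.float64(13.9), np.float64(-0.3)), (13.0, np.float64(12.93), np.float64(0.3)), (12.0, np.float64(12.04), np.float64(0.8)), (11.0, np.float64(11.06), np.float64(1.6)), (10.0, np.float64(10.08), np.float64(3.9)), (9.0, np.float64(9.06), np.float64(3.2)), (8.0, np.float64(8.04), np.float64(4.0)), (7.0, np.float64(7.01), np.float64(2.6)), (6.0, np.float64(6.05), np.float64(5.7)), (5.0, np.float64(5.58), np.float64(17.1))] lat 0.0 0.0
15.9417
```

View pics/w4.png

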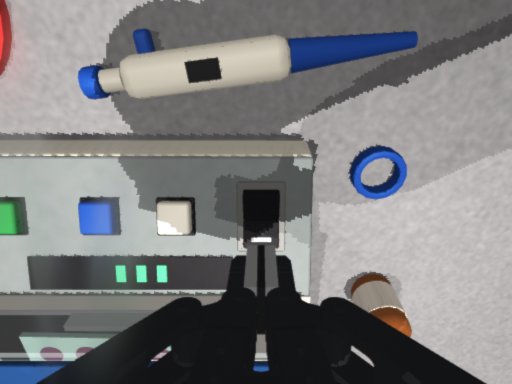

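The rocker went from about 10.5 mm proud to a hard stop at 5.5 mm, and the wrist view shows the cap at (262,213) pressed at its far end. Blue and green are next.

Run:
```python
from h import *
bot.move_to(con(0,40,-168.05),quat(.35))
bot.movel(con(0,12,-168.05),v=120);press(0,-168.05,12,-3,13)
bot.movel(con(0,40,-168.05),v=150);bot.hold(.1)
bot.movel(con(0,40,-226.1),v=150)
bot.movel(con(0,12,-226.1),v=120);press(0,-226.1,12,-3,12)
bot.movel(con(0,40,-226.1),v=100)
bot.movel(con(0,130,-176),v=200);bot.hold(.2)
s=bot.sense();print(s["clock"],s["wrist_force"])
im=bot.snapshot("wrist");im2=bot.snapshot("side")
cv2.imwrite("pics/fin.png",np.hstack([cv2.resize(im[60:330],(480,254)),cv2.resize(im2[100:280,180:380],(282,254))])[:,:,::-1])
```

```text
clock 19.12 [(11.0, np.float64(11.42), np.float64(-1.0)), (10.0, np.float64(10.16), np.float64(-0.4)), (9.0, np.float64(8.95), np.float64(0.4)), (8.0, np.float64(7.94), np.float64(-0.5)), (7.0, np.float64(6.92), np.float64(-1.1)), (6.0, np.float64(5.92), np.float64(-0.6)), (5.0, np.float64(4.91), np.float64(-1.0)), (4.0, np.float64(3.92), np.float64(-1.6)), (3.0, np.float64(3.65), np.float64(19.1))] lat -0.1 -0.0
clock 22.78 [(11.0, np.float64(11.49), np.float64(1.1)), (10.0, np.float64(10.16), np.float64(0.7)), (9.0, np.float64(8.97), np.float64(0.4)), (8.0, np.float64(8.01), np.float64(3.3)), (7.0, np.float64(6.99), np.float64(3.6)), (6.0, np.float64(5.97), np.float64(3.8)), (5.0, np.float64(4.98), np.float64(3.9)), (4.0, np.float64(3.98), np.float64(5.4)), (3.0, np.float64(3.68), np.float64(18.4))] lat -0.2 -0.0
24.1667 [-0.6829411   0.22074954 -0.07637117]
```

View pics/fin.png

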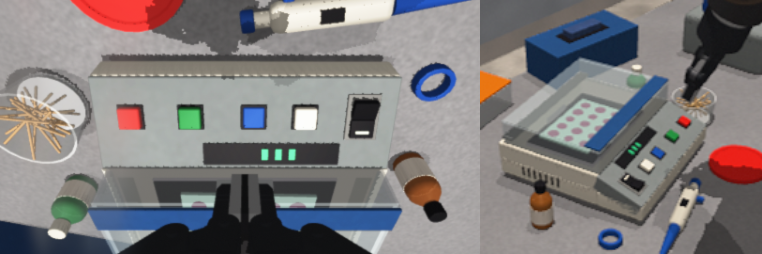

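The final view shows the lid shut, the rocker in, and the blue key (253,117) driven to the same hard stop as the green key (189,117). Red and white are untouched and the arm is clear.

```bash
python3 -c "
from workcell import bot
print(bot.sign_off())"
```

```text
the job is handed in; nothing more can be done
None
```

Job handed in at about 24 s: I shut the lid, pressed the rocker on, latched the blue key and pressed and released the green key in that order, with the arm finishing clear of everything.

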